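# Draw the hot rack out of the mini oven with its hand hook

## Robot

A 7-joint arm with a two-finger parallel gripper is mounted at the origin on a cart in front of the work surface, level with it; the furniture and walls round the work are solid. World frame = base frame: x ahead of the robot, y to its left, z up, the work surface at z = 0. Lengths are in m, angles in rad, forces in N, time in s.
With the tool pointing down it reaches from about 0.4 to 0.925 m from the base axis. Payload 4.1 kg.
Tool frame: the origin (TCP) lies at the very end of the fingers, on their centre line; the grasp point (between the pads) lies 19 mm behind it (r.hold_point_z is the distance from the TCP to the grasp point, in m); z points along the fingers, y is the line along which they close (so a half turn about z gives the same grasp; the last joint's range is limited). The gripper opens to 85 mm and grips with 20 to 120 N. Pads are 22 mm wide; open, the fingers measure 114 mm over their backs; the gripper's body (76 mm by 85 mm) begins 54 mm behind the grasp point. The pads swing forward as they close: fully open they stand 13 mm farther back than shut.
Start: joints at [-1.376, 0.398, 0.045, 1.537, -0.019, 1.207, -0.051], TCP at [0.188, 0.622, 0.231] pointing down, gripper open.
Joint ranges: [-2.82, 2.82], [-0.49, 2.23], [-1.37, 1.46], [0, 2.46], [-1.36, 4.5], [0.23, 2], [-2.94, 2.94]. Speed limits (rad/s): [2.57, 2.57, 3.14, 3.14, 3.14, 3.14, 3.14].

## Interface

Orientations are given as a unit quaternion [w, x, y, z].
In Python, from bench import r gives the robot as it stands. The module is installed in compiled form; this text tells all that it offers. Calls block until the motion is done:
- r.move_pose(position, orientation): joint-space move of the TCP to a pose.
- r.line_to(position, rotation=None, max_speed=0.15): straight line of the TCP; rotation=None keeps the orientation; max_speed is the mean speed in m/s.
- r.move_joints(angles): joint-space move.
- r.let_go() and r.close(strength=None): open the fingers fully, or close them until they stop; strength is the grip in N (None keeps the last).
- r.dwell(seconds).
- r.ik(position, orientation): joint angles nearest the present ones, or None.
- r.camera(name): name is "side" or "top"; returns the picture (420x560x3 uint8, red, green, blue); there is no depth.
- r.calibration(name): a dict with "mtx" (3x3 intrinsics, pixels), "world_to_cam" (4x4, takes a point from world to camera coordinates). Camera axes: x right, y down, z forward; pixel columns grow to the right and rows downward; lengths in m; the calibration is good to about 2 mm. A picture is of the moment at which its call begins. calibration takes no time and is no camera call.
A pose or a line that the arm cannot do raises r.IKError and nothing moves.
- r.sign_off(): hands the job in; it is judged then, once.
Readings, each from a call of its own:
- r.current_time_s(): time.
- r.current_q(): joint angles.
- r.current_joint_velocities(): joint speeds.
- r.current_tau(): joint torques, N m.
- r.current_ee_pos(): TCP position.
- r.current_eef_rot(): TCP orientation.
- r.current_contact_force(): force on the tool from outside, world axes, zero at the start.
- r.current_ft_torque(): the same for the moment, N m.
- r.current_gripper_width(): finger opening in m.
- r.current_grasp_force(): force on a finger pad.
Only numpy, scipy, OpenCV 4.12 (cv2) and the standard library are available. Lean on these libraries where they do the work, as an engineer would, in place of code of your own. Each camera call takes 0.05 s, during which the arm holds its last target. There are 200 camera calls.

## Task

The rack in the open mini oven is hot, so draw it out with the hand hook: drop the prong into the eye at the front of the rack, pull the rack straight out over its spring catch until it stands against its end stops, and keep it there for about a second with a firm, steady pull of about 15 N to be sure that it is home; never pull with more than 20 N, or the eye bends. Then lift the hook out, leaving the rack at its stops with both ramekins standing on it, and stand the hook back on the worktop. Let only the hook touch the rack and the ramekins, and do not disturb the mug, the jar and the timer.

Things in the scene. Friction and masses are not known exactly. Their poses are not given: they have to be found in the camera images.
- oven_mouth (a point): Steel mini oven, fixed, 240 deep, 330 wide, 235 mm high, its glass door folded level towards the robot (top at 42 mm, 154 mm out). Point in the plane of its front, midway between the rack's runners, level with their tops (95 mm). x into the oven along the runners, y left, z up. Mouth: y -120 to 120 mm, z -53 to 120 mm. The rack slides along x with 2 mm play sideways, 4 mm up.
- catch_l (a joint): Sprung ball of the left catch (m; 0: fully out). The rack ends against rigid end stops that are clamped anywhere so that the eye's centre is then 47 to 77 mm in front of the oven, so they must be felt. From 8 to 2.5 mm before them its side uprights push both balls back 2.5 mm: 6 to 10 N at the eye (drag alone 0.5 to 3 N); then the pull drops, and home at the stops both read about 0.002.
- catch_r (a joint): Sprung ball of the right catch, as the left one. Past the balls the rack is pressed against the stops and held there; let go short of them it is pushed back and the balls read 0.
- rack: Loose steel wire rack in the oven, 190 deep, 226 wide, 6 mm thick, 0.4 to 0.65 kg. The eye in the middle of its front edge is a level loop of 5 mm wire, 19 mm proud of the rack, its hole 14 x 14 mm, open upwards and downwards. Origin: centre of that hole, at mid wire. x from the eye to the back of the rack, z up. At the start the eye is 6 to 26 mm inside the mouth.
- hook: Hand hook, 0.16 kg, standing on the worktop: wooden handle 120 long (x -60 to 60), 22 wide (y), 34 mm high; dark heat guard 6 x 50 x 44 mm at x = 64; then an 8 mm steel rod at z = 26 that turns straight down at x = 130 as the prong. Origin under the middle of the handle, x towards the prong, z up. Grip the handle from above, across y, at its middle. Stand it on handle and guard.
- prong_tip (a point): Rounded lower end of the hook's prong (8 mm diameter, 20 mm free below the rod), at x = 130, y = 0, z = 2 mm in the hook's frame, with the hook's axes.
- ramekin_l: White ribbed ramekin, 76 mm across, 46 high, 0.09 to 0.17 kg, standing loose on the left half (+y) of the rack; origin at the centre of its underside.
- ramekin_r: White ribbed ramekin like the other, on the right half (-y) of the rack; origin at the centre of its underside.
- dark_mug: Dark grey and white mug, 82 x 114 x 97 mm, a bystander at the front left of the black drainboard; origin at its underside.
- jam_jar: Glass jar with a green lid, 64 mm wide, 84 high, a bystander on the hob left of the oven; origin at its underside.
- timer: White wind-up kitchen timer, 65 mm wide, 48 high, a bystander at the worktop's front edge on the left; origin at its underside.

How it is judged:
On the way, in this order (a step that is already met when the one before it is completed fails the run):
1. the prong is down in the eye (its tip at least 5 mm below the eye's centre and within 7 mm of it sideways) with the rack still in the oven (horizontal distance between prong_tip and rack below 0.007 m and z of prong_tip in the frame of rack below -0.005 m and x of rack in the frame of oven_mouth above -0.005 m), for 0.1 s.
2. the rack is out (eye over 43 mm) and in its catch, the prong still in the eye, and the hook pulls on it with more than 12 N for 0.8 s (horizontal distance between prong_tip and rack below 0.009 m and z of prong_tip in the frame of rack below -0.005 m and x of rack in the frame of oven_mouth below -0.043 m and value of joint each of catch_l, catch_r above 0.0008 m and contact force between hook and rack above 12 N), for 0.8 s.
At the end, for the whole second after the job is handed in: The rack lies level on its runners, its eye 43 to 85 mm in front of the oven, held in its catch (both balls pushed back over 0.8 mm), both ramekins upright on it; the hook stands upright at worktop height, clear of the rack; all at rest (x of rack in the frame of oven_mouth between -0.085 and -0.043 m and value of joint each of catch_l, catch_r above 0.0008 m and z of rack in the frame of oven_mouth between -0.003 and 0.009 m and angle between rack's own z axis and vertical below 0.05 rad and linear speed of each of rack, ramekin_l, ramekin_r, hook below 0.02 m/s and z of ramekin_l in the frame of rack between -0.004 and 0.012 m and x of ramekin_l in the frame of rack between 0.03 and 0.18 m and angle between each of ramekin_l, ramekin_r's own z axis and vertical below 0.1 rad and z of ramekin_r in the frame of rack between -0.004 and 0.012 m and x of ramekin_r in the frame of rack between 0.03 and 0.18 m and height (world z) of hook below 0.015 m and angle between hook's own z axis and vertical below 0.15 rad and contact force between hook and rack below 0.1 N); the robot touches nothing.
It fails at once if the hook presses on the rack with more than 20 N (contact force between hook and rack above 20 N).
It fails at once if the gripper or the arm touches the hot rack or a ramekin (contact force between any of the fingers, the arm and rack above 0.5 N or contact force between any of the fingers, the arm and ramekin_l above 0.5 N or contact force between any of the fingers, the arm and ramekin_r above 0.5 N).
It fails at once if a ramekin tips by more than 20 degrees (angle between any of ramekin_l, ramekin_r's own z axis and vertical above 0.35 rad).
It fails at once if the mug, the jar or the timer is moved by more than 20 mm (distance of any of dark_mug, jam_jar, timer from where it was at the start of the episode above 0.02 m).
It also fails if it takes over 69 s, if anything falls off the work surface, if the arm or the gripper's body presses on something with over 40 N, if the wrist force passes 120 N, or if a joint passes its speed limit or range.

## Working session

There is one attempt and no reset: what is moved stays moved. The work goes in short steps, each a Python script; the robot and the scene stay as the last script left them, time stands still between calls to the robot, and variables do not carry over. Pictures are saved under pics/ and viewed, at most 10 in all, crops included, and the job is handed in when it is done.

```bash
mkdir -p pics; python3 - <<'E'
from bench import r
import cv2,numpy as np
for n in("side","top"):
    im=r.camera(n); cv2.imwrite(f"pics/{n}0.png",im[:,:,::-1]); c=r.calibration(n); T=np.array(c["world_to_cam"]); print(n,c["mtx"],T.round(3).tolist(),"cam",-T[:3,:3].T@T[:3,3])
print(r.current_time_s(),r.current_eef_rot(),r.hold_point_z)
E
```

```text
side [[512.87738294   0.         275.86986034]
 [  0.         512.87738294 215.14970531]
 [  0.           0.           1.        ]] [[-0.632, -0.775, 0.001, 0.403], [-0.326, 0.264, -0.908, 0.282], [0.703, -0.574, -0.42, 1.088], [0.0, 0.0, 0.0, 1.0]] cam [-0.41776429  0.86263173  0.71204154]
top [[509.44706393   0.         283.10160172]
 [  0.         509.44706393 218.29801595]
 [  0.           0.           1.        ]] [[-0.103, -0.995, -0.012, 0.065], [-0.866, 0.095, -0.491, 0.56], [0.489, -0.04, -0.871, 1.381], [0.0, 0.0, 0.0, 1.0]] cam [-0.18429108  0.06702252  1.47846114]
0.1 [-6.62367489e-05  1.46337594e-01  9.89234313e-01 -8.82059200e-04] 0.0187
```

View pics/side0.png

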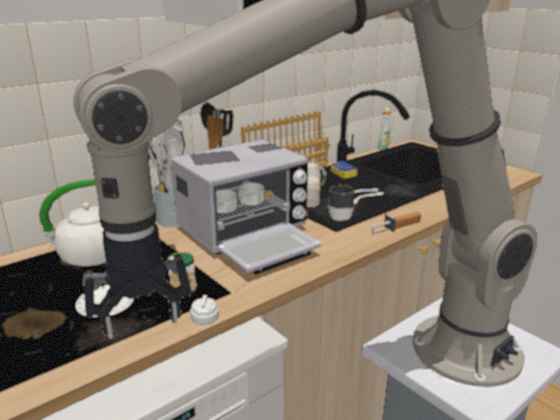

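View pics/top0.png

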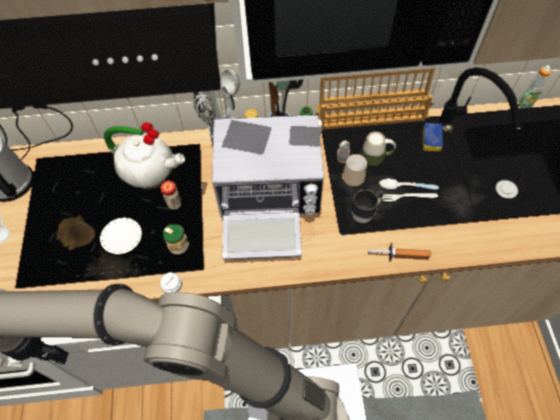

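Side: oven around (240,195), door (268,247), hook (400,222) with its prong to the left. Top: hook at (370–430,253), oven front near (262,210), door (262,235). Next I'll view enlarged crops.

```bash
python3 - <<'E'
import cv2,numpy as np
s=cv2.imread("pics/side0.png");t=cv2.imread("pics/top0.png")
def crop(im,x,y,w,h,k):return cv2.resize(im[y:y+h,x:x+w],None,fx=k,fy=k,interpolation=cv2.INTER_CUBIC)
cv2.imwrite("pics/c1.png",np.vstack([crop(t,205,165,130,100,6)])) 
cv2.imwrite("pics/c2.png",np.vstack([crop(s,170,150,160,120,5)]))
cv2.imwrite("pics/c3.png",np.vstack([crop(t,360,235,80,35,10)[:300],crop(s,360,205,80,30,10)]))
E
```

```text
(no output)
```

View pics/c1.png

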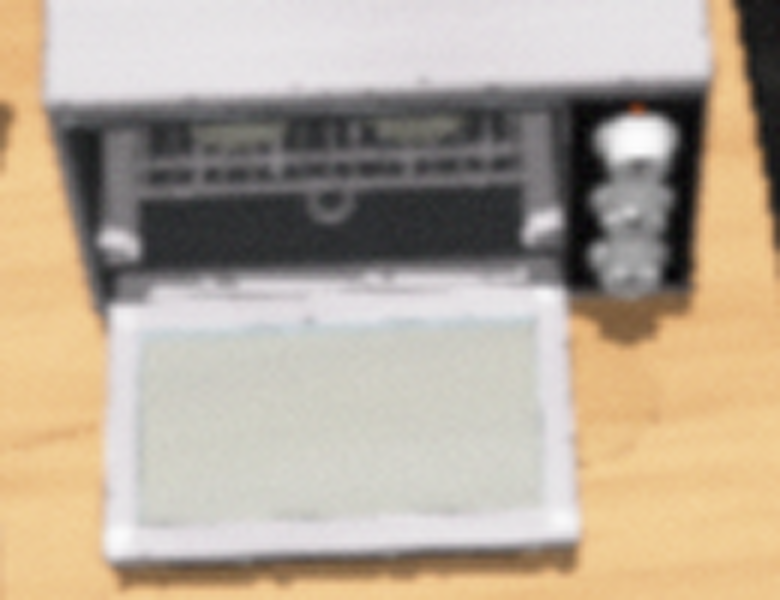

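View pics/c2.png

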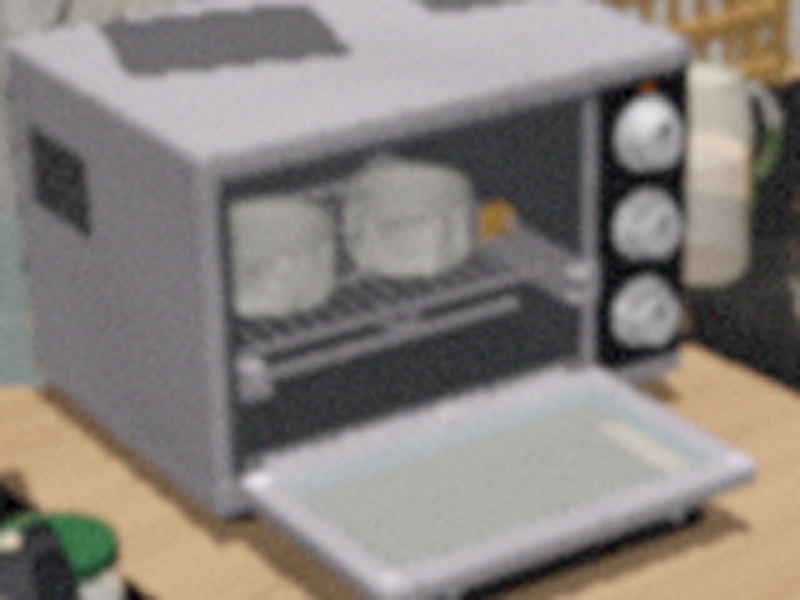

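View pics/c3.png

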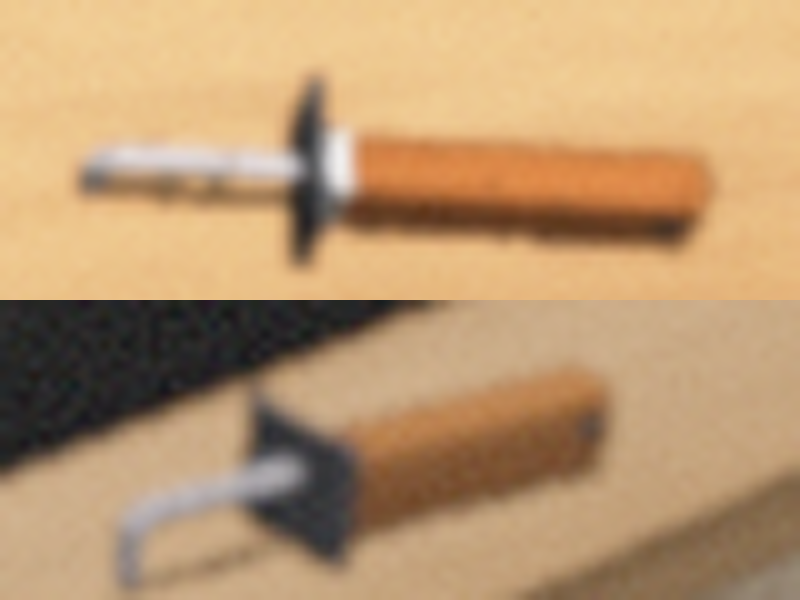

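Eye in the top view is at about (260,199), with oven top front edge (212.5,182)–(323,178) and door front corners (223,257.5)–(301,256). Hook rod bend is at (368.8,250.5) and the handle end at (431,252.5). Side view shows the eye at about (250,214).

```bash
cat > h.py <<'E'
from bench import r
import numpy as np
def ray(n,p,z):
    c=r.calibration(n);T=np.array(c["world_to_cam"]);R=T[:3,:3];C=-R.T@T[:3,3]
    d=R.T@np.linalg.inv(c["mtx"])@[p[0],p[1],1]
    return C+d*(z-C[2])/d[2]
def proj(n,P):
    c=r.calibration(n);T=np.array(c["world_to_cam"]);q=np.array(c["mtx"])@(T[:3,:3]@P+T[:3,3]);return q[:2]/q[2]
E
python3 - <<'E'
from h import *
a=lambda x,y:(205+x/6-.4,165+y/6-.4)
b=lambda x,y:(170+x/5-.4,150+y/5-.4)
c=lambda x,y:(360+x/10-.45,235+y/10-.45)
d=lambda x,y:(360+x/10-.45,205+(y-300)/10-.45)
for nm,n,p,z in [("eye",'top',a(331,205),.098),("eye_s",'side',b(403,320),.098),
 ("topL",'top',a(45,103),.235),("topR",'top',a(710,80),.235),("topL_s","side",b(205,163),.235),("topR_s","side",b(688,50),.235),
 ("doorFL",'top',a(108,553),.042),("doorFR",'top',a(580,540),.042),("doorFL_s","side",b(395,585),.042),("doorFR_s","side",b(752,465),.042),
 ("railL",'top',a(120,240),.095),("railR",'top',a(543,225),.095),
 ("bend",'top',c(88,157),.030),("bend_s","side",d(128,535),.028),("tip_s","side",d(128,582),.002),
 ("hEnd",'top',c(708,178),.034),("hEnd_s","side",d(575,372),.034),("guardT",'top',c(316,80),.044),("guardB","top",c(298,262),.0),
 ("handUL",'top',c(355,138),.034),("handUR",'top',c(700,155),.034),("handLL","top",c(355,205),.034),("handLR",'top',c(700,220),.034)]:
    print(nm,ray(n,p,z).round(4))
E
```

```text
eye [0.6703 0.0695 0.098 ]
eye_s [0.6655 0.0728 0.098 ]
topL [0.659  0.2033 0.235 ]
topR [ 0.6365 -0.1205  0.235 ]
topL_s [0.6437 0.2125 0.235 ]
topR_s [ 0.6211 -0.1029  0.235 ]
doorFL [0.5067 0.2016 0.042 ]
doorFR [ 0.4876 -0.0423  0.042 ]
doorFL_s [0.5056 0.1981 0.042 ]
doorFR_s [ 0.4855 -0.0345  0.042 ]
railL [0.6628 0.1822 0.095 ]
railR [ 0.6474 -0.041   0.095 ]
bend [ 0.4853 -0.2548  0.03  ]
bend_s [ 0.4729 -0.2408  0.028 ]
tip_s [ 0.4849 -0.2578  0.002 ]
hEnd [ 0.4553 -0.4447  0.034 ]
hEnd_s [ 0.4535 -0.4323  0.034 ]
guardT [ 0.4975 -0.3276  0.044 ]
guardB [ 0.4555 -0.3207  0.    ]
handUL [ 0.4809 -0.3383  0.034 ]
handUR [ 0.4634 -0.4442  0.034 ]
handLL [ 0.4581 -0.3334  0.034 ]
handLR [ 0.4414 -0.4388  0.034 ]
```

```bash
cat >> h.py <<'E'
def Q(yaw): return [0.,np.cos(yaw/2),np.sin(yaw/2),0.]
E
python3 - <<'E'
from h import *
from itertools import product
hy=np.arctan2(.986,.165)
for s in (0,np.pi,-np.pi):
    for p,y in [((.463,-.385,.2),hy),((.54,.078,.2),-.074),((.45,.085,.12),-.074)]:
        q=r.ik(p,Q(y+s)); print(round(s,1),p,None if q is None else np.round(q,2))
E
```

```text
0 (0.463, -0.385, 0.2) [-0.21  0.68  1.27  1.71 -0.68  1.27  1.05]
0 (0.54, 0.078, 0.2) [-0.91  0.33  0.86  1.84 -0.28  1.09 -1.6 ]
0 (0.45, 0.085, 0.12) [-0.96  0.25  0.77  2.12 -0.23  0.86 -1.69]
3.1 (0.463, -0.385, 0.2) [-0.21  0.68  1.27  1.71 -0.68  1.27 -2.09]
3.1 (0.54, 0.078, 0.2) [-0.67  0.27  0.54  1.84 -0.16  1.08  1.42]
3.1 (0.45, 0.085, 0.12) [-0.73  0.2   0.5   2.11 -0.13  0.85  1.35]
-3.1 (0.463, -0.385, 0.2) [-0.21  0.68  1.27  1.71 -0.68  1.27 -2.09]
-3.1 (0.54, 0.078, 0.2) [-0.67  0.27  0.54  1.84 -0.16  1.08  1.42]
-3.1 (0.45, 0.085, 0.12) [-0.73  0.2   0.5   2.11 -0.13  0.85  1.35]
```

```bash
python3 - <<'E'
from h import *
import cv2
hy=np.arctan2(.986,.165)
r.line_to([.188,.5,.36],max_speed=.3)
r.move_pose([.42,.0,.36],Q(0.6))
r.move_pose([.463,-.385,.16],Q(hy))
r.line_to([.463,-.385,.006],max_speed=.12)
print(r.current_ee_pos(),r.current_contact_force())
r.close(100); r.dwell(.2)
print(r.current_gripper_width(),r.current_grasp_force(),r.current_ee_pos(),r.current_contact_force())
r.line_to([.463,-.385,.12],max_speed=.15); r.dwell(.3)
print(r.current_contact_force(),r.current_ft_torque(),r.current_time_s(),r.current_q())
ims=[r.camera(n) for n in("top","side")]
o=[]
for n,im in zip(("top","side"),ims):
    cv2.imwrite(f"pics/{n}1.png",im[:,:,::-1])
    u,v=proj(n,np.array([.463+.165*.08,-.385+.986*.08,.12])); u=int(u)-40;v=int(v)-30; print(n,u,v)
    o.append(cv2.resize(im[v:v+60,u:u+80,::-1],None,fx=5,fy=5,interpolation=cv2.INTER_CUBIC))
cv2.imwrite("pics/g1.png",np.hstack(o))
E
```

```text
[ 0.46351887 -0.3855252   0.00681558] [ 0.78645742 -0.01926434  1.19948013]
0.02031238012295644 99.05661821365356 [ 0.46329653 -0.3853264   0.00642885] [0.40428609 0.64382368 4.35775425]
[-0.4893667   0.59131209 -1.56575139] [-0.05537614 -0.00586372  0.02695212] 7.9917 [ 0.08552253  0.52222034  0.72527092  1.78682659 -0.40677943  0.98903243
  0.80753652]
top 349 208
side 348 164
```

View pics/g1.png

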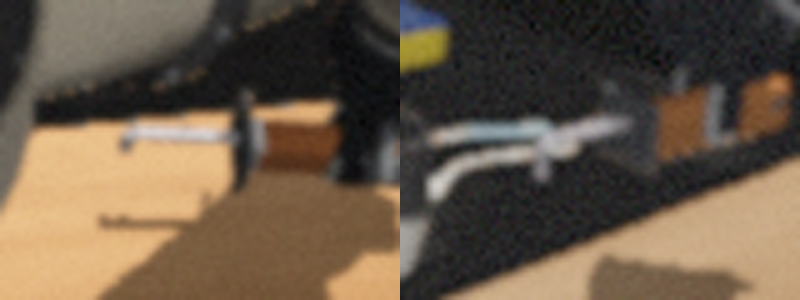

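Hook is gripped and level. Top view shows the bend at about (374,234) and tip (373.6,237). Side view shows the tip at (376.2,199.6).

```bash
python3 - <<'E'
from h import *
t=np.array(r.current_ee_pos());print("tcp",t,r.current_eef_rot())
hy=np.arctan2(.986,.165);R=np.array([[np.cos(hy),-np.sin(hy)],[np.sin(hy),np.cos(hy)]])
for n,p,z in [("top",(373.6,237),.1165),("side",(376.2,199.6),.1165),("top",(374,234.2),.1416)]:
    P=ray(n,p,z); print(n,P,"rel",R.T@(P-t)[:2])
E
```

```text
tcp [ 0.46282711 -0.38495748  0.1196505 ] [-2.75656633e-04  7.63278306e-01  6.46069755e-01 -1.52669936e-04]
top [ 0.48705438 -0.25929864  0.1165    ] rel [ 0.12793416 -0.00315529]
side [ 0.47753831 -0.25262546  0.1165    ] rel [0.13294521 0.00733167]
top [ 0.48371563 -0.25621711  0.1416    ] rel [0.13042237 0.00064627]
```

```bash
cat >> h.py <<'E'
A=-.074; U=np.array([np.cos(A),np.sin(A)]); V=np.array([-U[1],U[0]])
def tcp_for(tip):   # TCP position that puts prong tip at 'tip' in oven orientation
    return np.array([*(np.array(tip[:2])-.130*U),tip[2]+.0044])
E
python3 - <<'E'
from h import *
import cv2
r.line_to([.45,-.36,.25],max_speed=.25)
e=np.array([.669,.070])
f=tcp_for([*(e-.08*U),.25]); r.move_pose(f,Q(A))
r.line_to(tcp_for([*(e-.06*U),.124]),max_speed=.2)
r.line_to(tcp_for([*e,.124]),max_speed=.08); r.dwell(.3)
print(r.current_ee_pos(),r.current_contact_force(),r.current_time_s(),r.current_eef_rot())
o=[]
for n in("top","side"):
    im=r.camera(n); cv2.imwrite(f"pics/{n}2.png",im[:,:,::-1])
    P=proj(n,np.array([*e,.11])); u,v=int(P[0])-20,int(P[1])-20; print(n,u,v,proj(n,np.array([*e,.124])),proj(n,np.array([*e,.098])))
    o.append(cv2.resize(im[v:v+40,u:u+40,::-1],None,fx=10,fy=10,interpolation=cv2.INTER_CUBIC))
cv2.imwrite("pics/e1.png",np.hstack(o))
E
```

```text
[0.53911107 0.07974679 0.12845547] [-0.85293711  0.12503845 -1.34786207] 12.95 [-1.41648204e-04  9.99318772e-01 -3.69048827e-02 -4.65340450e-05]
top 239 177 [259.22556845 194.77350306] [259.6550139  199.11601837]
side 230 189 [250.07955558 204.66831335] [250.2588155  212.94184846]
```

View pics/e1.png

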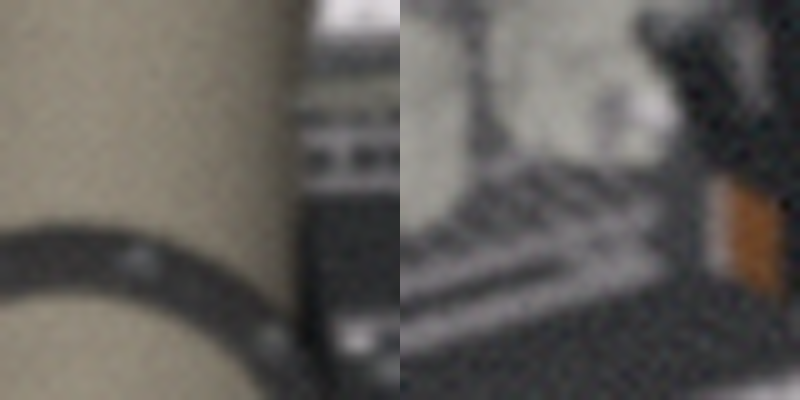

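```bash
python3 - <<'E'
from h import *
import cv2
im=cv2.imread("pics/side2.png")
cv2.imwrite("pics/e2.png",cv2.resize(im[175:245,215:295],None,fx=8,fy=8,interpolation=cv2.INTER_CUBIC))
t=np.array(r.current_ee_pos())
for nm,x,z in [("tip",.13,.002),("bend",.13,.026),("guardtop",.064,.044),("guardbot",.064,0),("hfront",.06,.017),("mid",0,.017),("end",-.06,.017)]:
    P=np.array([*(t[:2]+x*U),t[2]-.0064+z]); print(nm,((proj("side",P)-[215,175])*8).round())
P=np.array([.669,.07,.098]);print("eye",(proj("side",P)-[215,175])*8)
E
```

```text
tip [281. 237.]
bend [279. 175.]
guardtop [382. 188.]
guardbot [383. 306.]
hfront [389. 265.]
mid [490. 325.]
end [597. 389.]
eye [282.07052397 303.53478771]
```

View pics/e2.png

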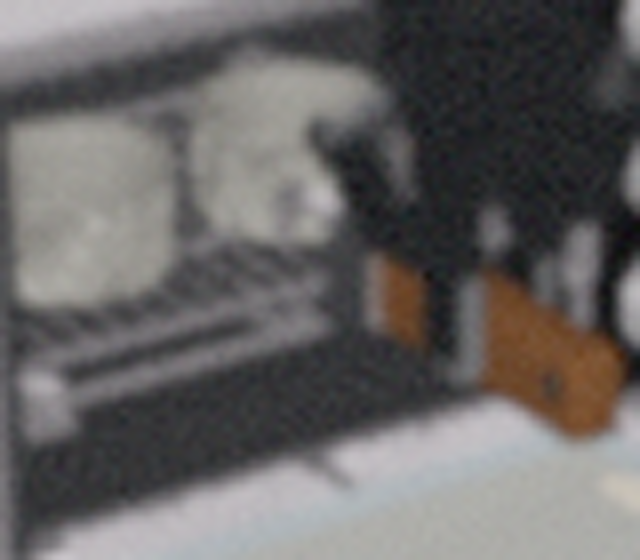

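Prong hangs at about (290,200) in the crop and the eye is near (282,305), as projected, so the column matches. I'll lower with force guarding.

```bash
python3 - <<'E'
from h import *
e=np.array([.669,.070])
b=np.array([r.current_contact_force() for _ in range(5)]).mean(0); np.save("base.npy",b)
for z in np.arange(.120,.0855,-.0015):
    r.line_to(tcp_for([*e,z]),max_speed=.03)
    F=np.array(r.current_contact_force())-b
    if z<.107: print(round(z,4),F.round(2),np.array(r.current_ee_pos())[2].round(4))
    if F[2]>4 or np.linalg.norm(F)>7: break
print(r.current_time_s(),r.current_ee_pos())
E
```

```text
0.1065 [ 0.08 -0.07 -0.04] 0.1108
0.105 [-0.14  0.79  0.14] 0.1093
0.1035 [-0.61 -0.22 -0.42] 0.1078
0.102 [-0.46 -0.2   0.03] 0.1063
0.1005 [ 0.04  0.64 -0.97] 0.1048
0.099 [ 0.18  0.55 -0.54] 0.1033
0.0975 [0.06 0.12 0.48] 0.102
0.096 [0.76 0.46 0.68] 0.1004
0.0945 [ 1.44  1.15 -0.88] 0.0988
0.093 [ 0.89  0.22 -0.8 ] 0.0972
0.0915 [ 0.36  0.64 -1.16] 0.0957
0.09 [ 0.1   0.26 -0.84] 0.0943
0.0885 [-0.15  0.88 -0.64] 0.0928
0.087 [ 0.3   0.16 -0.49] 0.0913
18.8333 [0.53924547 0.07962432 0.09127483]
```

```bash
python3 - <<'E'
from h import *
e=np.array([.669,.070]); b=np.load("base.npy"); t0=r.current_time_s(); L=[]
for d in np.arange(.001,.0165,.0015):
    r.line_to(tcp_for([*(e-d*U),.087]),max_speed=.03)
    F=(np.array(r.current_contact_force())-b); f=[F[:2]@U,F[:2]@V,F[2]]; L.append([d*1e3,*f])
    if np.linalg.norm(f)>9: break
print(np.round(L,2).tolist(),r.current_time_s()-t0)
F=np.array([r.current_contact_force() for _ in range(4)])-b; print(F.round(2),r.current_time_s())
import cv2
im=r.camera("side"); cv2.imwrite("pics/side3.png",im[:,:,::-1])
cv2.imwrite("pics/e3.png",cv2.resize(im[175:245,215:295,::-1],None,fx=8,fy=8,interpolation=cv2.INTER_CUBIC))
E
```

```text
[[1.0, 0.53, 0.92, 0.12], [2.5, 0.21, 1.16, -1.74], [4.0, -0.41, 0.12, -0.91], [5.5, 0.63, 0.31, -1.49], [7.0, 0.42, 0.87, -0.54], [8.5, -0.05, 0.49, -0.44], [10.0, -0.01, -0.71, -0.55], [11.5, -0.18, -1.01, -1.6], [13.0, 0.82, 0.1, -0.01], [14.5, -0.1, 0.35, -0.49], [16.0, 0.03, 0.64, -0.54]] 2.75
[[ 0.08  0.64 -0.54]
 [ 0.08  0.64 -0.54]
 [ 0.08  0.64 -0.54]
 [ 0.08  0.64 -0.54]] 21.5833
```

View pics/e3.png

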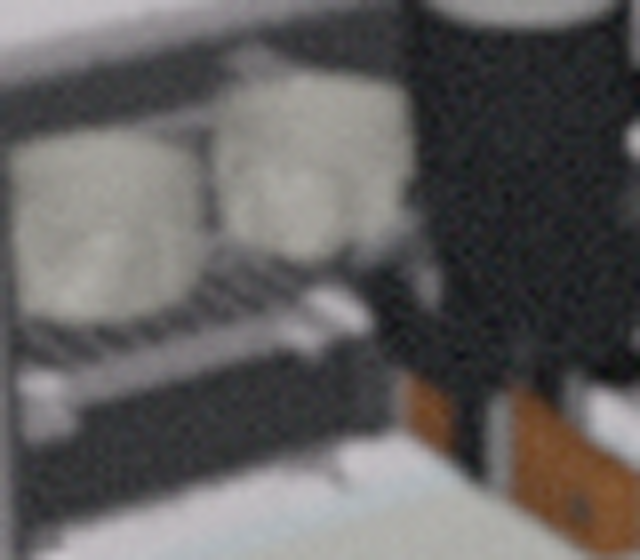

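The rack and ramekins have followed the prong: the ramekin moved from (280,150) to (310,165) in the crop. The eye is engaged, so I'll go on with a guarded pull.

```bash
cat > pull.py <<'E'
from h import *
e=np.array([.669,.070]); b=np.load("base.npy"); L=[]
def go(d,v=.03): r.line_to(tcp_for([*(e-d*U),.087]),max_speed=v)
def rd(n=1):
    s=[]
    for i in range(n):
        if i: r.dwell(.02)
        s.append(np.array(r.current_contact_force())-b)
    F=np.mean(s,0); return -(-F[:2]@U), np.linalg.norm(F)
d=.030; go(d,.04); print("30mm",rd(4)); d=.054; go(d,.04); print("54mm",rd(4))
home=False; seen=False
while d<.108:
    d+=.0003 if seen else .001
    go(d); f,m=rd(3 if seen else 1)
    if f>3.5 and not seen: f,m=rd(4); seen=f>3
    L.append((round(d*1e3,1),round(f,1)))
    if f>12.5 or m>16: home=True; break
print(L,home,r.current_time_s())
if home:
    ok=None; H=[]; t1=r.current_time_s()
    while r.current_time_s()-t1<6:
        f,m=rd(3); H.append((round(f,1),round(d*1e3,2))); t=r.current_time_s()
        if 13.4<f<16.8:
            ok=ok or t
            if t-ok>1.6: break
        else: ok=None
        s=np.clip((15-f)*.00004,-.0002,.0001)
        if abs(15-f)>.5: d+=s; go(d)
        else: r.dwell(.05)
    print(H,r.current_time_s())
np.save("d.npy",d)
E
python3 pull.py
```

```text
30mm (np.float64(-0.7341481389213312), np.float64(0.8161793031115466))
54mm (np.float64(-0.18410102039845097), np.float64(0.6299821652136613))
[(55.0, np.float64(0.7)), (56.0, np.float64(0.1)), (57.0, np.float64(0.4)), (58.0, np.float64(0.1)), (59.0, np.float64(1.3)), (60.0, np.float64(0.1)), (61.0, np.float64(0.3)), (62.0, np.float64(-0.0)), (63.0, np.float64(0.4)), (64.0, np.float64(-0.4)), (65.0, np.float64(-0.7)), (66.0, np.float64(0.8)), (67.0, np.float64(-0.3)), (68.0, np.float64(-0.0)), (69.0, np.float64(0.2)), (70.0, np.float64(0.2)), (71.0, np.float64(-0.3)), (72.0, np.float64(0.4)), (73.0, np.float64(0.1)), (74.0, np.float64(1.0)), (75.0, np.float64(-0.0)), (76.0, np.float64(0.9)), (77.0, np.float64(0.2)), (78.0, np.float64(2.0)), (79.0, np.float64(4.4)), (79.3, np.float64(5.2)), (79.6, np.float64(5.6)), (79.9, np.float64(6.3)), (80.2, np.float64(6.6)), (80.5, np.float64(7.5)), (80.8, np.float64(7.2)), (81.1, np.float64(5.5)), (81.4, np.float64(6.2)), (81.7, np.float64(6.7)), (82.0, np.float64(5.3)), (82.3, np.float64(5.7)), (82.6, np.float64(4.9)), (82.9, np.float64(4.9)),
[... 899 characters left out ...]
64(12.6), np.float64(91.97)), (np.float64(12.8), np.float64(92.07)), (np.float64(12.7), np.float64(92.16)), (np.float64(12.9), np.float64(92.25)), (np.float64(13.0), np.float64(92.33)), (np.float64(13.3), np.float64(92.41)), (np.float64(13.7), np.float64(92.48)), (np.float64(13.7), np.float64(92.54)), (np.float64(13.5), np.float64(92.59)), (np.float64(13.2), np.float64(92.65)), (np.float64(14.1), np.float64(92.72)), (np.float64(14.1), np.float64(92.76)), (np.float64(13.7), np.float64(92.79)), (np.float64(13.9), np.float64(92.84)), (np.float64(14.3), np.float64(92.89)), (np.float64(14.6), np.float64(92.92)), (np.float64(13.8), np.float64(92.92)), (np.float64(14.4), np.float64(92.96))] 46.9667
```

```bash
cat > rel.py <<'E'
from h import *
e=np.array([.669,.070]); b=np.load("base.npy"); d=float(np.load("d.npy"))
def go(d,z=.087,v=.05): r.line_to(tcp_for([*(e-d*U),z]),max_speed=v)
def f():
    r.dwell(.05);return (np.array(r.current_contact_force())-b)
p=np.array(r.current_ee_pos()); df=p-tcp_for([*(e-d*U),.087]); de=df[:2]@U; print("defl",df.round(4),de)
d0=d-max(de,0)
print(f(),r.current_gripper_width())
for k in range(8):
    go(d0-.001*(k-3)); F=f(); print(k,F.round(2),(F[:2]@U).round(2), ((np.array(r.current_ee_pos())-p)[:2]@U).round(4))
    if F[:2]@U<.5 and k>=3: break
np.save("d0.npy",d0-.001*(k-3)); print(r.current_time_s())
E
python3 rel.py
```

```text
defl [ 0.0062 -0.0003  0.0018] 0.00619930653615706
[14.26763702 -0.11484496 -4.71280563] 0.020598677793505396
0 [ 7.02 -0.47  0.8 ] 7.04 0.0004
1 [ 5.73 -0.22 -0.26] 5.73 0.0004
2 [5.85 0.34 0.37] 5.81 0.0005
3 [ 4.93 -0.69 -0.38] 4.97 0.0005
4 [ 2.87  0.55 -0.36] 2.82 0.0006
5 [ 0.77  0.37 -0.49] 0.74 0.0009
6 [ 0.17  1.08 -1.29] 0.09 0.0022
49.1167
```

```bash
cat > out.py <<'E'
from h import *
import cv2
e=np.array([.669,.070]); b=np.load("base.npy"); d=float(np.load("d0.npy"))-.0017
def go(d,z=.087,v=.06): r.line_to(tcp_for([*(e-d*U),z]),max_speed=v)
go(d)
for z in (.092,.097,.103,.110,.118):
    go(d,z); F=np.array(r.current_contact_force())-b; print(z,F.round(2))
    if np.linalg.norm(F)>4: raise SystemExit("snag")
go(d,.14,.1)
hy=np.arctan2(.986,.165)
r.line_to(tcp_for([*(e-(d+.01)*U),.22]),max_speed=.2)
print(r.current_time_s())
cv2.imwrite("pics/side4.png",r.camera("side")[:,:,::-1])
r.move_pose([.46,-.36,.2],Q(hy)); print(r.current_time_s())
E
python3 out.py
```

```text
0.092 [-0.16  0.66 -0.4 ]
0.097 [-0.4  -0.13 -0.45]
0.103 [ 0.17 -0.08 -0.04]
0.11 [-0.1  -0.27  0.13]
0.118 [-0.7   0.05 -0.28]
51.5833
53.8917
```

```bash
cat > put.py <<'E'
from h import *
import cv2
b=np.load("base.npy")
r.line_to([.463,-.385,.03],max_speed=.15)
r.line_to([.463,-.385,.012],max_speed=.05)
for z in np.arange(.010,.001,-.001):
    r.line_to([.463,-.385,z],max_speed=.03); F=np.array(r.current_contact_force())-b
    if F[2]>3: break
print(z,F,r.current_time_s())
r.let_go(); r.dwell(.2)
r.line_to([.463,-.385,.15],max_speed=.12); print(r.current_time_s())
o=[]
s=r.camera("side");t=r.camera("top")
k=lambda im,x,y,w,h:cv2.resize(im[y:y+h,x:x+w,::-1],(400,300),interpolation=cv2.INTER_CUBIC)
cv2.imwrite("pics/f.png",np.vstack([np.hstack([k(s,170,150,160,120),k(s,350,190,80,60)]),np.hstack([k(t,205,165,130,97),k(t,350,220,100,75)])]))
E
python3 put.py
```

```text
0.006000000000000004 [-0.9934463   2.00834035  3.8727502 ] 56.9417
59.1417
```

View pics/f.png

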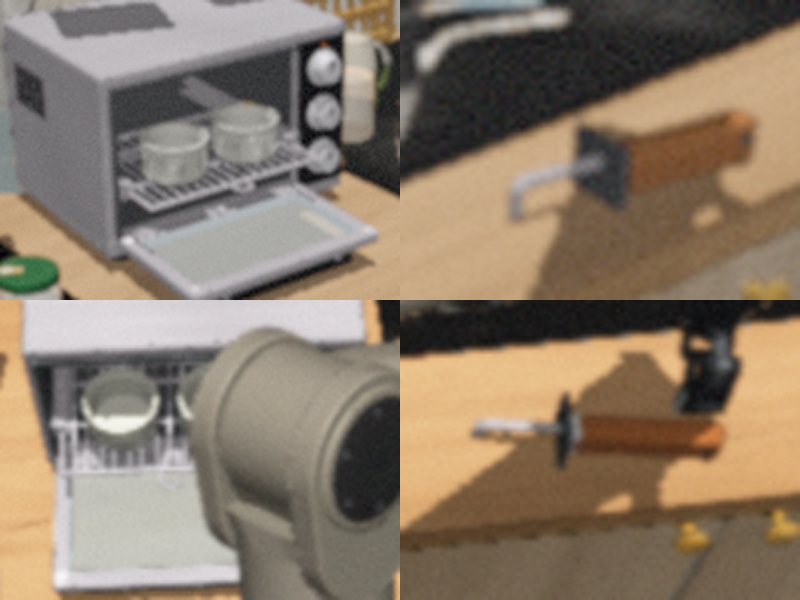

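The side view shows the rack out with both ramekins upright, eye near (240,185) in the panel. The hook is standing on the worktop, clear of the gripper.

```bash
python3 -c "
from bench import r
print(r.sign_off(),r.current_time_s())"
```

```text
the job is handed in; nothing more can be done
the job is handed in; nothing more can be done
```

I handed the job in just after 59 s: the rack is out at its stops after over 2 s at a measured 13–14.6 N, just short of the 15 N asked. Both ramekins stand upright on it and the hook is back on the worktop; `sign_off` returned no verdict, and I could not read the catch balls.

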